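Roll the long specimen tube into the V-rest and set it against the stop

ROBOT

A 6-joint arm with a two-finger parallel gripper is mounted at the origin on the work surface. World frame = base frame: x ahead of the robot, y to its left, z up, the work surface at z = 0. Lengths are in m, angles in rad, forces in N, time in s.
With the tool pointing down it reaches from about 0.275 to 0.725 m from the base axis. Payload 5.6 kg.
Tool frame: the origin (TCP) lies at the very end of the fingers, on their centre line; the grasp point (between the pads) lies 19 mm behind it; y points along the fingers, z is the direction in which the jaws open and shut, and the axes are right-handed (so a half turn about y gives the same grasp; the last joint's range is limited). The gripper opens to 85 mm and grips with 20 to 120 N. Pads are 22 mm wide; open, the fingers measure 114 mm over their backs; the gripper's body (76 mm by 85 mm) begins 54 mm behind the grasp point. The pads swing forward as they close: fully open they stand 13 mm farther back than shut.
Start: joints at [1.533, 0.255, 0.108, 0, -1.424, -0.285], TCP at [0.174, 0.522, 0.231] pointing down, gripper open.
Joint ranges: [-2.95, 2.95], [-1.21, 1.97], [-1.09, 1.5], [-2.87, 1.71], [-2.94, -0.07], [-3.05, 3.05]. Speed limits (rad/s): [2.57, 2.57, 3.14, 3.14, 3.14, 3.14].

INTERFACE

Orientations are given as a unit quaternion [w, x, y, z].
In Python, from station import arm gives the robot as it stands.
- The arm moves only by the tool carry_out, never from a script. Its argument "deltas" is a list that holds one entry, the list of rows, each a list of 6 numbers: the shift along the tool's x, y, z in mm, then the turn, a rotation vector about the tool's x, y, z in rad. A call has 1 to 12 rows; each row shifts and turns the commanded pose from where the row before left it, along the tool's axes as they then stand; what a row does not reach is not made up. A row lasts 1/12 s, in which the tool goes at most 41.7 mm and 7.16 degrees, less where a joint would pass 70% of its speed; a pose out of reach is approached as far as the arm can. A call with a gripper value outside its range is refused whole. "hand" is the gripper command: -1 is fully open, 1 is shut, values between are in proportion, set as the call begins (left out, the last holds). The fingers move at their own pace and stop on an object; the grip force is fixed at half the most. Time passes only in rows, so rows that do not move let the fingers close. It gives the time, the measured TCP pose, the force and the opening at its end, in the units of the state.
- arm.state(): the state, without advancing time (a new reading comes with each control period).
- arm.capture(name): name is "scene" or "top" or "wrist"; returns a dict with "frame" (480x640x3 uint8, red, green, blue), "range_z" (480x640 float32, m along the optical axis (not along the pixel's ray), 0 where there is no reading), "mtx" (3x3 intrinsics, pixels), "R" (3x3) and "t" (3): a world point X has camera coordinates R X + t. Camera axes: x right, y down, z forward; pixel columns grow to the right and rows downward; lengths in m; the calibration is good to about 2 mm. A picture is of the moment at which its call begins.
- arm.job_done(): hands the job in, once; it reports no verdict.
The state is a dict: "time_s": time; "joint_pos": joint angles; "dq": joint speeds; "joint_efforts": joint torques, N m; "ee_pos": TCP position; "tcp_rot": TCP orientation; "force": force on the tool from outside, world axes, zero at the start; "ft_torque": the same for the moment, N m; "opening": finger opening in m.
Only numpy, scipy, OpenCV 4.12 (cv2) and the standard library are available. Lean on these libraries where they do the work, as an engineer would, in place of code of your own. Each camera call takes 0.05 s, during which the arm holds its last target.

TASK

Two specimen tubes lie on the desk, one on each side of the aluminium V-rest. With the fingertips roll the longer tube along the desk by its side, up the ramp and into the V, then push it by its end along the V until it is right up against the stop, and leave it lying there. It must roll and slide only, never be lifted off, and the short tube and everything else stay where they are.

Things in the scene. Friction and masses are not known exactly. Their poses are not given: they have to be found in the camera images.
- long_tube: the long specimen tube: white plastic with a grey cap at one end, a plain cylinder 40 mm across, 130 mm long (flush cap included), 80 to 170 g, lying on its side on the desk, free to roll. Origin at its middle, on its axis (20 mm above the desk at the start); its x axis runs along the tube towards the cap, y and z turn as it rolls
- rest: the fixed aluminium V-rest, 180 mm long (x) and 146 mm wide (y). Along its middle a V groove: sides at 35 degrees to the level, bottom at y = 0, 2 mm above the desk, lips at y = +-18 mm, 14.6 mm high. From each lip a 15 degree ramp falls to the desk at y = +-73 mm, so a tube rolls in from either side. Origin on the desk under the groove's middle, z up, x towards the stop
- groove (a point): a point in the groove: where the middle of the long tube's axis lies when it is in the V and touches the stop: x = +25, y = 0, z = 26.4 mm of the rest. Axes as the rest's. At the start the tubes lie roughly along the rest's x, one on each side, the long tube's end 20 to 70 mm short of the stop along x
- stop (a point): centre of the face of the stop: a dark steel plate at the +x end of the groove, 8 mm thick, 44 mm wide, 45 mm high; its face is at x = +90 mm of the rest, this point 26.4 mm above the desk
- short_tube: the short specimen tube, to be left alone: white plastic with a grey cap, same diameter 40 mm, but only 75 mm long, lying on its side across the rest from the long one. Origin at its middle, x along it
- jar: bystander: brown jar with a black lid, 52 mm across, 75 mm tall, standing just beyond the stop. Origin at the centre of its underside
- weight: bystander: small brass weight, 30 mm across, 40 mm tall. Origin at the centre of its underside
- dish: bystander: closed white dish, 90 mm across, 14 mm high. Origin at the centre of its underside
- forceps: bystander: steel forceps lying flat, 120 x 24 x 6 mm. Origin at their middle, x along them
- eraser: bystander: dark rubber eraser 45 x 20 x 12 mm. Origin at the centre of its underside
- pen_pot: bystander: steel pot 72 mm across, 100 mm tall with pens to 155 mm. Origin at the centre of its underside
- mug: bystander: blue mug 80 mm across, 90 mm tall. Origin at the centre of its underside
Mind the look-alikes: they are no part of the job. Leave any pink or yellow look-alike of the long_tube alone.

How it is judged:
On the way, in this order (a step that is already met when the one before it is completed fails the run):
1. the long tube has been turned about its own axis by rolling, at least 1 rad (angle between the z axis of long_tube and the z axis of rest, either way round above 1 rad).
2. the long tube lies in the V, still short of the stop (y of long_tube in the frame of rest between -0.004 and 0.004 m and z of long_tube in the frame of rest between 0.022 and 0.031 m and angle between the x axis of long_tube and the x axis of rest, either way round below 0.06 rad and x of long_tube in the frame of rest below 0.0205 m), for 0.2 s.
3. the long tube has been pushed along the V to the stop (y of long_tube in the frame of rest between -0.004 and 0.004 m and z of long_tube in the frame of rest between 0.022 and 0.031 m and angle between the x axis of long_tube and the x axis of rest, either way round below 0.06 rad and x of long_tube in the frame of rest between 0.0215 and 0.028 m), for 0.2 s.
At the end, for the whole second after the job is handed in: the long tube is at rest in the V (axis within 4 mm of the groove's middle, height of the axis 22 to 31 mm, direction within 0.06 rad) with its end against the stop, gap at most 3.5 mm (all of step 3 and linear speed of long_tube below 0.02 m/s); the robot touches nothing.
It fails at once if the long tube is lifted (its axis over 47 mm above the desk, or over 29 mm while it is off the ramps to either side) (height (world z) of long_tube above 0.047 m or (height (world z) of long_tube above 0.029 m and (y of long_tube in the frame of rest above 0.085 m or y of long_tube in the frame of rest below -0.085 m))).
It fails at once if the short tube moves more than 30 mm (distance of short_tube from where it was at the start of the episode above 0.03 m).
It fails at once if another bystander moves more than 30 mm (distance of any of jar, weight, dish, forceps, eraser, pen_pot, mug from where it was at the start of the episode above 0.03 m).
It also fails if it takes over 56 s, if anything falls off the work surface, if the arm or the gripper's body presses on something with over 40 N, if the wrist force passes 120 N, or if a joint passes its speed limit or range.

## Working session

There is one attempt and no reset: what is moved stays moved. The work goes in short steps, Python scripts to look and compute and a tool call to move; the robot and the scene stay as the last step left them, time stands still between calls to the robot, and variables do not carry over. Pictures are saved under pics/ and viewed, and the job is handed in when it is done.

Besides the shell and the picture viewer there is one more tool, called after ">>>" by a JSON object that holds its "fn" and its "kwargs". carry_out: Moves the arm, as the interface text tells. Its arguments: {"type":"object","properties":{"deltas":{"type":"array","items":{"type":"array","items":{"type":"array","items":{"type":"number"}}}},"hand":{"type":"number"}},"required":["deltas"]}

```bash
mkdir -p pics; ls
python3 - <<'E'
from station import arm
import cv2,numpy as np
for n in ["scene","top"]:
    c=arm.capture(n); cv2.imwrite(f"pics/{n}0.png",c["frame"][:,:,::-1]); np.savez(f"{n}0.npz",**c)
    print(n,c["mtx"].tolist(),np.round(c["R"],3).tolist(),c["t"])
print(arm.state())
E
```

```text
pics
scene [[593.9334320698088, 0.0, 315.8049142959638], [0.0, 593.9334320698088, 236.9584713191844], [0.0, 0.0, 1.0]] [[0.751, 0.66, 0.007], [0.375, -0.417, -0.828], [-0.544, 0.624, -0.561]] [-0.36104998 -0.13521984  1.60240665]
top [[516.249531410975, 0.0, 319.8797835497627], [0.0, 516.249531410975, 238.14074676311265], [0.0, 0.0, 1.0]] [[-0.112, -0.994, -0.003], [-0.972, 0.11, -0.209], [0.208, -0.02, -0.978]] [0.0495371  0.48441664 0.98729283]
{'time_s': 0.1, 'joint_pos': array([ 1.53259413e+00,  2.55680578e-01,  1.07117827e-01, -4.00154636e-04,
       -1.42392406e+00, -2.84611589e-01]), 'dq': array([ 3.80365134e-05, -2.00298121e-03,  2.86851820e-03, -4.44934916e-04,
       -9.74291943e-04,  5.70262665e-04]), 'joint_efforts': array([-1.78239599e-03, -3.87605345e+01,  2.38477474e+01,  5.37789524e+00,
       -3.71577931e-03,  2.40245285e-06]), 'ee_pos': array([0.17428898, 0.52117459, 0.23048705]), 'tcp_rot': array([ 0.11372292, -0.11359207, -0.69730197,  0.69852265]), 'force': array([-0.22724118,  0.51412597,  0.28026401]), 'ft_torque': array([ 0.01018483, -0.03977381, -0.03426392]), 'opening': 0.08544561477404197}
```

View pics/scene0.png

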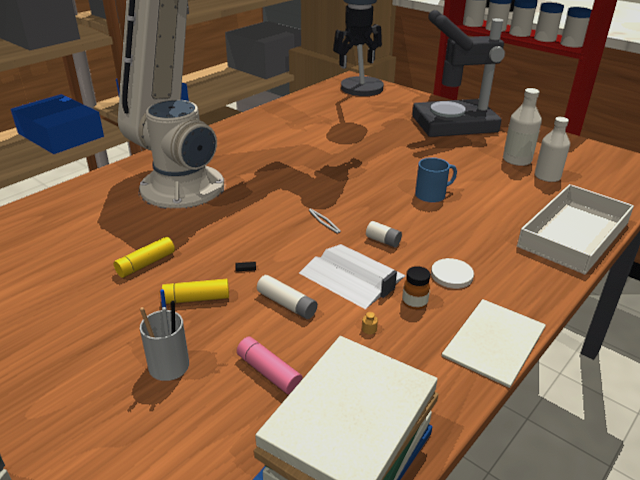

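View pics/top0.png

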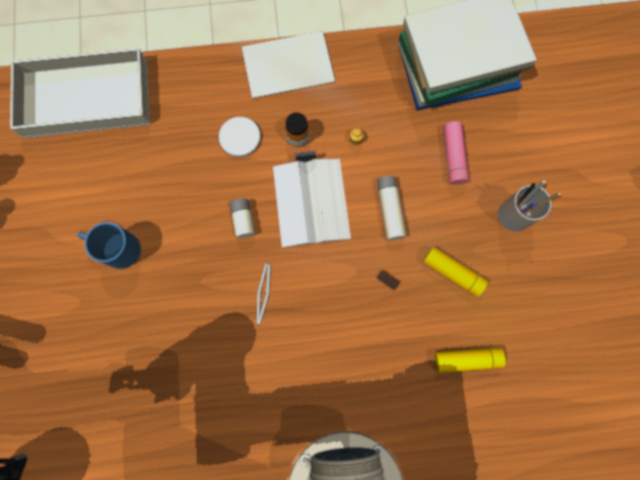

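The top view shows white, grey-capped tubes: the long one at (391,208) and the short one at (242,217). The V-rest is at (312,203), with its dark stop at (306,156). Look-alikes are the yellow tubes at (457,272) and (471,360) and the pink one at (456,152). I choose the tube at (391,208); next I measure it and check a close crop.

```bash
cat > h.py <<'E'
import numpy as np,cv2
def cloud(c):
    v,u=np.mgrid[0:480,0:640]; z=c["range_z"]; K=c["mtx"]
    P=np.stack([(u-K[0,2])/K[0,0]*z,(v-K[1,2])/K[1,1]*z,z],-1)
    return (P-c["t"])@c["R"]
def ray(c,u,v,h):
    K=c["mtx"]; d=np.array([(u-K[0,2])/K[0,0],(v-K[1,2])/K[1,1],1.])@c["R"]; o=-c["R"].T@c["t"]
    return o+d*(h-o[2])/d[2]
def proj(c,X):
    p=c["mtx"]@(c["R"]@np.asarray(X,float)+c["t"]); return p[:2]/p[2]
E
python3 - <<'E'
import numpy as np,cv2
from h import *
c=dict(np.load("top0.npz")); W=cloud(c); f=c["frame"]
hsv=cv2.cvtColor(f,cv2.COLOR_RGB2HSV)
print("desk z", np.median(W[250:300,300:360,2]))
m=((hsv[...,1]<60)).astype(np.uint8)
n,l,s,ce=cv2.connectedComponentsWithStats(m)
for i in range(1,n):
    if s[i,4]>80 and 90<ce[i][1]<420 and 200<ce[i][0]<560:
        k=(l==i); ys,xs=np.nonzero(k); r=cv2.minAreaRect(np.stack([xs,ys],1).astype(np.float32))
        Z=W[...,2][k]; print(i,s[i],ce[i].round(1),"rect",np.round(r[0],1),np.round(r[1],1),round(r[2],1),"zmax",np.percentile(Z,[5,50,95]).round(4))
        h=np.percentile(Z,90)/2
        print("   corners@z", [ray(c,*p,0.02 if h<.03 else h).round(4)[:2].tolist() for p in cv2.boxPoints(r)])
cr=f[90:270,210:480]; cv2.imwrite("pics/crop.png",cv2.resize(cr,None,fx=2.9,fy=2.9,interpolation=cv2.INTER_CUBIC)[:,:,::-1])
E
```

```text
desk z -0.0017221792336465887
33 [287 114  19  20 294] [296.1 123.4] rect [296.  123.5] [19. 18.] 90.0 zmax [0.0698 0.073  0.076 ]
   corners@z [[0.7689, 0.0342], [0.7645, -0.0042], [0.7211, 0.0004], [0.7255, 0.0385]]
34 [ 219  117   42   39 1295] [239.1 136.1] rect [239.5 136. ] [38. 41.] 90.0 zmax [0.0076 0.0119 0.0152]
   corners@z [[0.7874, 0.1829], [0.7772, 0.0939], [0.6896, 0.1016], [0.6996, 0.1892]]
36 [ 273  152   77   95 5735] [310.5 200.6] rect [310.1 197.4] [90.7 69.1] 82.9 zmax [-0.0017  0.0059  0.0141]
   corners@z [[0.6832, 0.0801], [0.6859, -0.0684], [0.4866, -0.0679], [0.4846, 0.0751]]
37 [ 378  177   27   62 1068] [390.9 207.5] rect [390.9 207.2] [61.8 17.6] 80.0 zmax [0.0267 0.0351 0.04  ]
   corners@z [[0.6093, -0.1408], [0.6119, -0.1783], [0.4781, -0.1817], [0.4757, -0.145]]
38 [ 499  181   52   49 1358] [524.8 208. ] rect [525.  206.2] [35.9 57.1] 62.2 zmax [0.0053 0.0665 0.1218]
   corners@z [[0.5194, -0.3611], [0.5638, -0.4749], [0.4932, -0.4951], [0.4501, -0.3825]]
39 [231 199  23  38 645] [241.7 217.8] rect [241.4 217.5] [36.9 18.2] 78.7 zmax [0.0253 0.0351 0.0397]
   corners@z [[0.5942, 0.1759], [0.5978, 0.1378], [0.5182, 0.1293], [0.5148, 0.1668]]
47 [257 264  13  60 337] [262.7 293.1] rect [262.8 293.5] [10.8 59.8] 11.3 zmax [-0.0012  0.0037  0.0069]
   corners@z [[0.3387, 0.1493], [0.4546, 0.1153], [0.4478, 0.0941], [0.3321, 0.1286]]
```

View pics/crop.png

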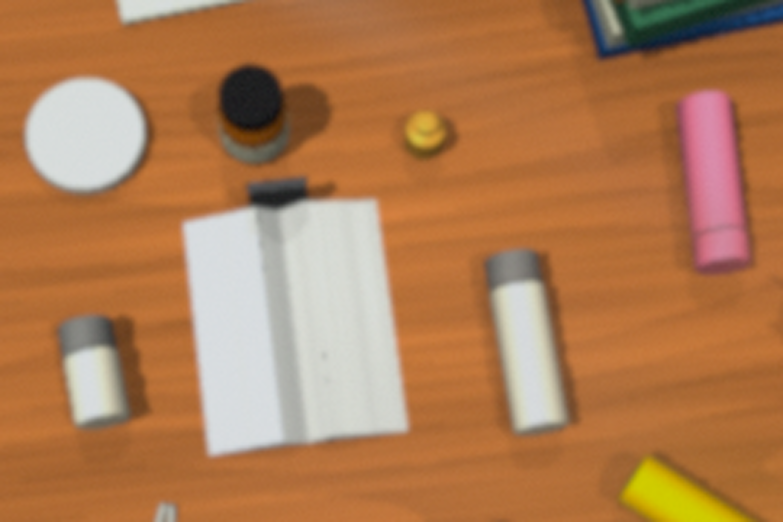

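```bash
cat > meas.py <<'E'
from h import *
def tube(c,lo,hi,zmin=0.012,R=0.02):
    W=cloud(c); hsv=cv2.cvtColor(c["frame"],cv2.COLOR_RGB2HSV)
    k=(W[...,0]>lo[0])&(W[...,0]<hi[0])&(W[...,1]>lo[1])&(W[...,1]<hi[1])&(W[...,2]>zmin)&(W[...,2]<.06)&(hsv[...,1]<70)
    return W[k]
E
python3 - <<'E'
from meas import *
for n in ["top","scene"]:
    c=dict(np.load(n+"0.npz")); W=cloud(c); hsv=cv2.cvtColor(c["frame"],cv2.COLOR_RGB2HSV)
    print(n,"cam",(-c["R"].T@c["t"]).round(3))
    k=(hsv[...,1]<60)&(hsv[...,2]>90)&(W[...,0]>.45)&(W[...,0]<.72)&(abs(W[...,1])<.1)&(W[...,2]<.02)
    l,s=cv2.connectedComponentsWithStats(k.astype(np.uint8))[1:3]; i=1+np.argmax(s[1:,4]); P=W[l==i]
    r=cv2.minAreaRect((P[:,:2]*1000).astype(np.float32)); print("rest",np.round(r[0],1),np.round(r[1],1),r[2], np.round(cv2.boxPoints(r),1).tolist())
    # groove line: lowest z across in y for bins of x
    P=tube(c,(.43,-.22),(.65,-.11)); 
    x=P[:,:2].mean(0); 
    r=cv2.minAreaRect((P[:,:2]*1000).astype(np.float32)); print("long",np.round(r[0],1),np.round(r[1],1),r[2])
    # cylinder fit: LSQ
    from scipy.optimize import least_squares
    def res(p,P): 
        d=np.array([1,p[1],0]);d/=np.linalg.norm(d); q=P-np.array([.54,p[0],p[2]]); 
        return np.linalg.norm(q-np.outer(q@d,d),axis=1)-.02
    for nm,P in (("long",P),("short",tube(c,(.47,.11),(.63,.2)))):
        s=least_squares(res,[P[:,1].mean(),0,.02],args=(P,),loss="soft_l1",f_scale=.002); d=np.array([1,s.x[1],0]);d/=np.linalg.norm(d)
        t=(P-np.array([.54,s.x[0],s.x[2]]))@d; print(nm,"cyl y@.54",s.x[0],"slope",s.x[1],"z",s.x[2],"ends x",.54+np.percentile(t,[.5,99.5])*d[0])
    k=(hsv[...,2]<80)&(W[...,0]>.62)&(W[...,0]<.72)&(abs(W[...,1])<.06)&(W[...,2]>.015)&(W[...,2]<.05)
    P=W[k]; print("stop",len(P),P.min(0).round(3) if len(P) else 0,P.max(0).round(3) if len(P) else 0,np.median(P,0).round(3))
E
```

```text
top cam [0.271 0.016 1.067]
rest [581.9   4.3] [186.5 146.4] 0.7552344799041748 [[487.70001220703125, 76.30000305175781], [489.6000061035156, -70.0999984741211], [676.0999755859375, -67.69999694824219], [674.2000122070312, 78.69999694824219]]
long [ 540.5 -160.7] [129.7  37.8] 1.8095369338989258
long cyl y@.54 -0.16075591408494272 slope 0.035202432309843684 z 0.017778523796794496 ends x [0.47633647 0.60440553]
short cyl y@.54 0.1515444559554512 slope 0.09307965600053546 z 0.01777391004099739 ends x [0.51637468 0.59055327]
stop 112 [ 0.668 -0.015  0.016] [0.718 0.025 0.05 ] [0.67  0.006 0.034]
scene cam [ 1.193 -0.819  0.789]
rest [581.3   2. ] [182.1 152.6] 0.6818706393241882 [[489.3999938964844, 77.19999694824219], [491.20001220703125, -75.30000305175781], [673.2999877929688, -73.19999694824219], [671.5, 79.4000015258789]]
long [ 545.4 -165.5] [132.6  40.5] 1.7960797548294067
long cyl y@.54 -0.16259081350928214 slope 0.030287783488851167 z 0.02224162960346136 ends x [0.48112394 0.61035347]
short cyl y@.54 0.14917626029945383 slope 0.10133180942019684 z 0.022555858559473525 ends x [0.52097635 0.59507392]
stop 181 [ 0.675 -0.021  0.015] [0.72  0.027 0.049] [ 0.679 -0.     0.033]
```

```bash
cat > go.py <<'E'
from station import arm
from scipy.spatial.transform import Rotation as Ro
import numpy as np
def plan(target,yaw,ori=True):
    s=arm.state(); R=Ro.from_quat(np.r_[s["tcp_rot"][1:],s["tcp_rot"][0]]); M=R.as_matrix()
    out=None
    for sg in (1,-1):
        z=sg*np.array([np.cos(yaw),np.sin(yaw),0]); y=np.array([0,0,-1.]); T=np.stack([np.cross(y,z),y,z],1)
        rv=(R.inv()*Ro.from_matrix(T)).as_rotvec()
        print("sg",sg,"rotvec",rv.round(4),"q6",round(s["joint_pos"][5],2))
        print("  after turn, shift in target axes mm",(T.T@(np.array(target)-s["ee_pos"])*1000).round(1))
    print("now: tcp",s["ee_pos"].round(4),"t",round(s["time_s"],2),"F",s["force"].round(2),"open",round(s["opening"],4)); print("tool axes cols\n",M.round(4))
E
python3 - <<'E'
from go import *
plan([.543,-.215,.12],.02)
import numpy as np
from h import *
c=dict(np.load("top0.npz"))
for n,u,v,h in (("pot",522,212,.05),("yellow end",430,256,.02),("yellow far",483,290,.02),("pink",467,180,.02),("eraser",388,280,.012),("weight",357,135,.04)): print(n,ray(c,u,v,h).round(3))
E
```

```text
sg 1 rotvec [-1.3000e-03 -1.9137e+00  1.6000e-03] q6 -0.28
  after turn, shift in target axes mm [743.4 110.5 353.9]
sg -1 rotvec [-1.5000e-03  1.2279e+00 -1.1000e-03] q6 -0.28
  after turn, shift in target axes mm [-743.4  110.5 -353.9]
now: tcp [0.1743 0.5212 0.2305] t 0.1 F [-0.23  0.51  0.28] open 0.0854
tool axes cols
 [[-9.483e-01 -5.000e-04 -3.173e-01]
 [ 3.173e-01 -1.700e-03 -9.483e-01]
 [-1.000e-04 -1.000e+00  1.700e-03]]
pot [ 0.495 -0.42   0.05 ]
yellow end [ 0.431 -0.227  0.02 ]
yellow far [ 0.349 -0.322  0.02 ]
pink [ 0.584 -0.33   0.02 ]
eraser [ 0.392 -0.135  0.012]
weight [ 0.703 -0.109  0.04 ]
```

>>> {"fn": "carry_out", "kwargs": {"deltas": [[[0, 0, 0, 0, 0.1023, 0], [0, 0, 0, 0, 0.1023, 0], [0, 0, 0, 0, 0.1023, 0], [0, 0, 0, 0, 0.1023, 0], [0, 0, 0, 0, 0.1023, 0], [0, 0, 0, 0, 0.1023, 0], [0, 0, 0, 0, 0.1023, 0], [0, 0, 0, 0, 0.1023, 0], [0, 0, 0, 0, 0.1023, 0], [0, 0, 0, 0, 0.1023, 0], [0, 0, 0, 0, 0.1023, 0], [0, 0, 0, 0, 0.1023, 0]]]}}

```text
time_s: 1.1
ee_pos: [0.1743, 0.5213, 0.2308]
tcp_rot: [0.496, -0.496, -0.503, 0.504]
force: [-0.8, -0.1, -0.2]
opening: 0.0852
```

>>> {"fn": "carry_out", "kwargs": {"deltas": [[[-31, 0, -15, 0, 0, 0], [-31, 0, -15, 0, 0, 0], [-31, 0, -15, 0, 0, 0], [-31, 0, -15, 0, 0, 0], [-31, 0, -15, 0, 0, 0], [-31, 0, -15, 0, 0, 0], [-31, 0, -15, 0, 0, 0], [-31, 0, -15, 0, 0, 0], [-31, 0, -15, 0, 0, 0], [-31, 0, -15, 0, 0, 0], [-31, 0, -15, 0, 0, 0], [-31, 0, -15, 0, 0, 0]]]}}

```text
time_s: 2.1
ee_pos: [0.3621, 0.1516, 0.2312]
tcp_rot: [0.495, -0.495, -0.505, 0.505]
force: [0.8, 0.6, 0.5]
opening: 0.0854
```

>>> {"fn": "carry_out", "kwargs": {"deltas": [[[-31, 0, -14, 0, 0, 0], [-31, 0, -14, 0, 0, 0], [-31, 0, -14, 0, 0, 0], [-31, 0, -14, 0, 0, 0], [-31, 0, -14, 0, 0, 0], [-31, 0, -14, 0, 0, 0], [-31, 0, -14, 0, 0, 0], [-31, 0, -14, 0, 0, 0], [-31, 0, -14, 0, 0, 0], [-31, 0, -14, 0, 0, 0], [-31, 0, -14, 0, 0, 0], [-31, 0, -14, 0, 0, 0]]]}}

```text
time_s: 3.1
ee_pos: [0.5377, -0.2168, 0.2307]
tcp_rot: [0.495, -0.495, -0.505, 0.505]
force: [1.1, 0.7, 0.4]
opening: 0.0857
```

Run:
```python
from go import *
plan([.543,-.215,.04],.02)
```

```text
sg 1 rotvec [ 7.0000e-04 -3.1414e+00  1.6000e-03] q6 0.13
  after turn, shift in target axes mm [ -1.7 190.7   5.3]
sg -1 rotvec [-0.001   0.0002  0.0004] q6 0.13
  after turn, shift in target axes mm [  1.7 190.7  -5.3]
now: tcp [ 0.5377 -0.2168  0.2307] t 3.1 F [1.13 0.73 0.41] open 0.0857
tool axes cols
 [[-2.020e-02 -1.000e-03 -9.998e-01]
 [ 9.998e-01  4.000e-04 -2.020e-02]
 [ 4.000e-04 -1.000e+00  1.000e-03]]
```

Descend to TCP z ≈ 40 mm, then look.

>>> {"fn": "carry_out", "kwargs": {"deltas": [[[0, 30, -2, 0, 0, 0], [0, 30, -2, 0, 0, 0], [0, 30, -1, 0, 0, 0], [0, 30, 0, 0, 0, 0], [0, 30, 0, 0, 0, 0], [0, 20, 0, 0, 0, 0], [0, 15, 0, 0, 0, 0], [0, 0, 0, 0, 0, 0]]]}}

```text
time_s: 3.77
ee_pos: [0.5396, -0.2143, 0.0421]
tcp_rot: [0.498, -0.493, -0.503, 0.506]
force: [-0.7, -0.1, 0.9]
opening: 0.0852
```

Run:
```python
from h import *
from station import arm
for n in ("scene","top","wrist"):
    c=arm.capture(n); np.savez(n+"1.npz",**c)
    f=c["frame"]
    if n=="scene": f=cv2.resize(f[180:400,180:440],None,fx=3,fy=2.7)
    cv2.imwrite(f"pics/{n}1.png",f[:,:,::-1])
print(arm.state()["ee_pos"])
```

```text
[ 0.54312581 -0.21528376  0.0471831 ]
```

View pics/scene1.png

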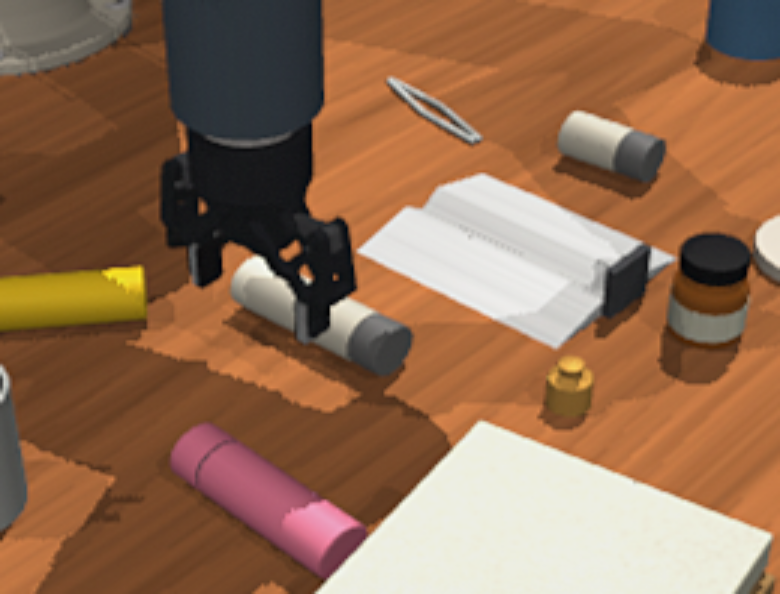

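View pics/wrist1.png

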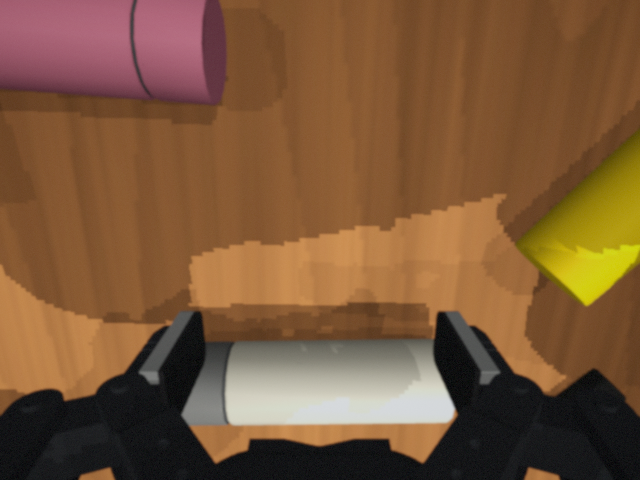

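The scene crop shows the open fingers on the far -y side of the long tube (tip at crop (312,335)). In the wrist view both pads, near (180,360) and (460,360), fall within the tube's length. I measure the real fingertip height with depth.

Run:
```python
from h import *
for n in ("wrist","scene"):
    c=dict(np.load(n+"1.npz")); W=cloud(c); hsv=cv2.cvtColor(c["frame"],cv2.COLOR_RGB2HSV)
    for x0,x1 in ((.56,.61),(.47,.53)):
        k=(hsv[...,1]<90)&(hsv[...,2]<190)&(W[...,0]>x0)&(W[...,0]<x1)&(W[...,1]>-.25)&(W[...,1]<-.185)&(W[...,2]>.02)&(W[...,2]<.14)
        P=W[k]; print(n,len(P)); 
        if len(P)<10: continue
        print(" zpct",np.percentile(P[:,2],[0,1,5,20]).round(4))
        L=P[P[:,2]<np.percentile(P[:,2],1)+.025]; print(" low part x",L[:,0].min().round(4),L[:,0].max().round(4)," y",L[:,1].min().round(4),L[:,1].max().round(4))
```

```text
wrist 19701
 zpct [0.0594 0.0654 0.0745 0.0976]
 low part x 0.5841 0.5983  y -0.2262 -0.2023
wrist 21436
 zpct [0.0204 0.0661 0.0757 0.1032]
 low part x 0.4859 0.5003  y -0.2282 -0.185
scene 400
 zpct [0.0558 0.0598 0.0683 0.0799]
 low part x 0.5825 0.5969  y -0.2262 -0.2054
scene 423
 zpct [0.021  0.025  0.0649 0.0813]
 low part x 0.4847 0.516  y -0.1865 -0.185
```

>>> {"fn": "carry_out", "kwargs": {"deltas": [[[0, 15, 0, 0, 0, 0], [0, 15, 0, 0, 0, 0], [0, 9, 0, 0, 0, 0], [0, 5, 0, 0, 0, 0], [0, 0, 0, 0, 0, 0], [0, 0, 0, 0, 0, 0]]]}}

```text
time_s: 4.42
ee_pos: [0.5431, -0.2152, 0.003]
tcp_rot: [-0.494, 0.495, 0.505, -0.505]
force: [-0.8, 0.1, 0.3]
opening: 0.0853
```

>>> {"fn": "carry_out", "kwargs": {"deltas": [[[5, 0, 0, 0, 0, 0], [5, 0, 0, 0, 0, 0], [5, 0, 0, 0, 0, 0], [4, 0, 0, 0, 0, 0], [4, 0, 0, 0, 0, 0], [4, 0, 0, 0, 0, 0], [5, 0, 0, 0, 0, 0], [5, 0, 0, 0, 0, 0], [5, 0, 0, 0, 0, 0], [5, 0, 0, 0, 0, 0], [4, 0, 0, 0, 0, 0], [4, 0, 0, 0, 0, 0]]]}}

```text
time_s: 5.42
ee_pos: [0.5414, -0.1596, 0.0023]
tcp_rot: [0.495, -0.495, -0.505, 0.505]
force: [0.3, 0.9, -0.0]
opening: 0.0851
```

Run:
```python
from h import *
from station import arm
c=arm.capture("scene"); f=cv2.resize(c["frame"][180:400,180:440],None,fx=3,fy=2.7)
cv2.imwrite("pics/scene2.png",f[:,:,::-1]); print(arm.state()["ee_pos"],arm.state()["force"])
```

```text
[ 0.54142712 -0.15907337  0.0022649 ] [ 0.42523434  0.70155492 -0.23233082]
```

View pics/scene2.png

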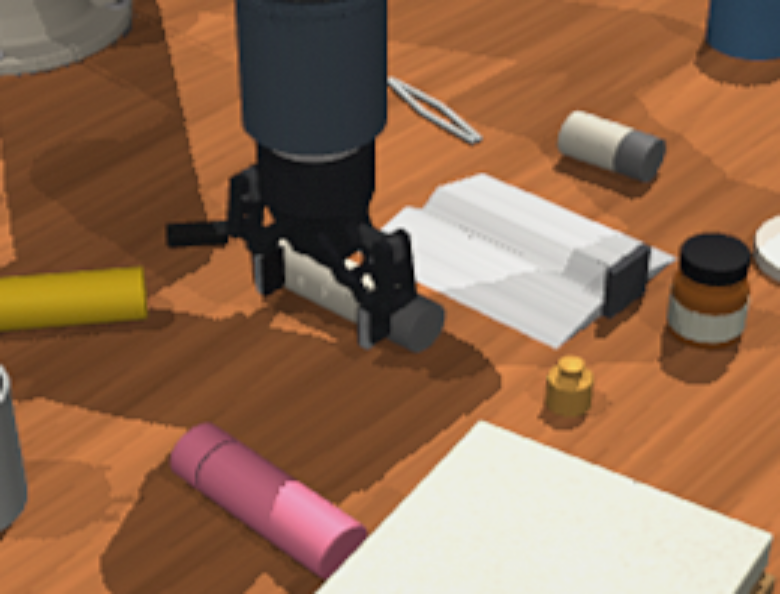

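The tube has moved with the fingers: its cap is now at crop (415,320), and the force stays under 1 N. Next I check that it is rolling, using the wrist view marks.

>>> {"fn": "carry_out", "kwargs": {"deltas": [[[5, 0, 0, 0, 0, 0], [5, 0, 0, 0, 0, 0]]]}}

```text
time_s: 5.63
ee_pos: [0.5412, -0.1499, 0.0023]
tcp_rot: [0.495, -0.495, -0.505, 0.505]
force: [-0.5, -0.0, 0.6]
opening: 0.0855
```

Run:
```python
from h import *
from station import arm
a=arm.capture("wrist")["frame"]; b=arm.capture("scene")["frame"]
o=np.vstack([np.load("wrist1.npz")["frame"][320:480,120:520],a[320:480,120:520]])
cv2.imwrite("pics/w2.png",cv2.resize(o,None,fx=1.8,fy=1.8)[:,:,::-1])
cv2.imwrite("pics/s3.png",cv2.resize(b[240:330,240:360],None,fx=6,fy=6,interpolation=cv2.INTER_CUBIC)[:,:,::-1])
```

```text
(no output)
```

View pics/w2.png

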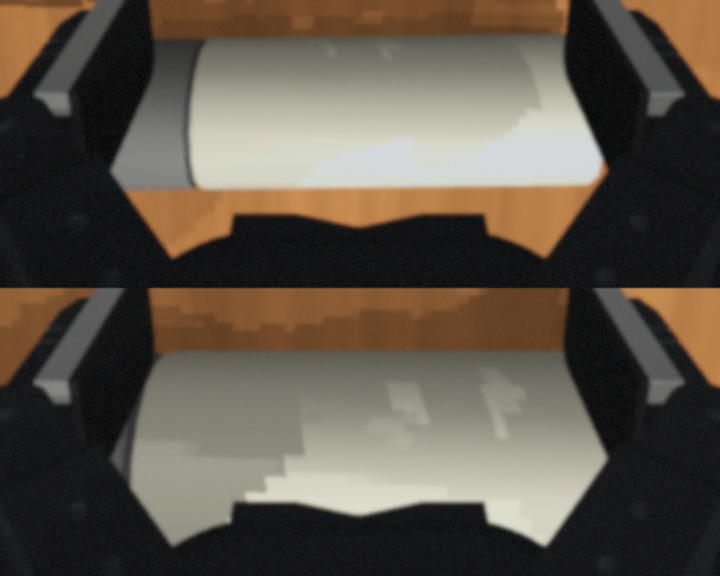

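View pics/s3.png

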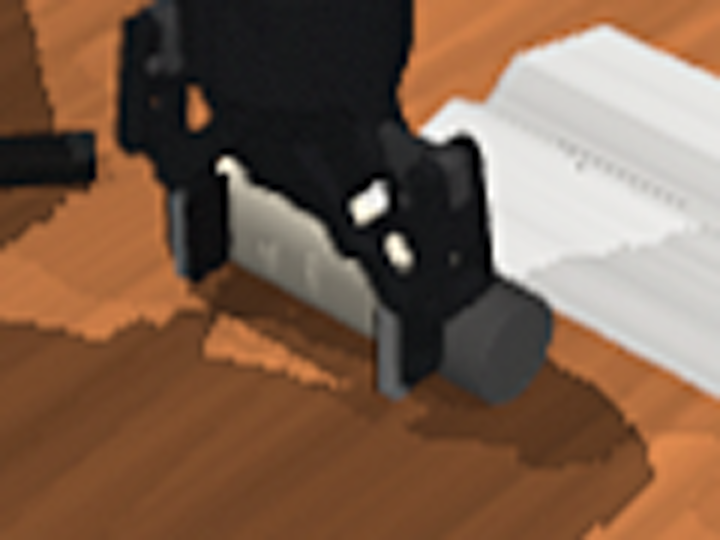

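```bash
cat > cyl.py <<'E'
from meas import *
from scipy.optimize import least_squares
def fit(c,lo,hi,zmin=.012,x0=.54):
    P=tube(c,lo,hi,zmin)
    def res(p):
        d=np.array([1,p[1],p[3]]);d/=np.linalg.norm(d); q=P-np.array([x0,p[0],p[2]])
        return np.linalg.norm(q-np.outer(q@d,d),axis=1)-.02
    s=least_squares(res,[np.median(P[:,1]),0,.025,0],loss="soft_l1",f_scale=.002); d=np.array([1,s.x[1],s.x[3]]);d/=np.linalg.norm(d)
    t=(P-np.array([x0,s.x[0],s.x[2]]))@d
    return dict(n=len(P),y=s.x[0].round(4),yaw=s.x[1].round(4),z=s.x[2].round(4),pitch=s.x[3].round(4),endx=(x0+np.percentile(t,[.5,99.5])*d[0]).round(4))
E
python3 - <<'E'
from cyl import *
from station import arm
c=arm.capture("scene"); print(fit(c,(.55,-.14),(.66,-.08)), arm.state()["ee_pos"])
c=arm.capture("wrist"); np.savez("wr.npz",**c);W=cloud(c); k=(W[...,0]>.52)&(W[...,0]<.56)&(W[...,1]>-.16)&(W[...,1]<-.08)&(W[...,2]>.005)&(W[...,2]<.06); P=W[k]; print(len(P),P.min(0),P.max(0))
E
```

```text
{'n': 301, 'y': np.float64(-0.112), 'yaw': np.float64(0.0006), 'z': np.float64(0.0232), 'pitch': np.float64(-0.0311), 'endx': array([0.55  , 0.6097])} [ 0.5412301 -0.1497021  0.0022901]
7573 [ 0.5200039  -0.13192378  0.00921754] [ 0.55999746 -0.11880187  0.03936489]
```

The tube's axis is at y ≈ -0.112. Contact with the fingers would put it at -0.119, so it has coasted a few mm ahead, which means it is rolling. I continue up the ramp.

>>> {"fn": "carry_out", "kwargs": {"deltas": [[[5, 0, 0, 0, 0, 0], [5, 0, 0, 0, 0, 0], [5, 0, 0, 0, 0, 0], [5, 0, 0, 0, 0, 0], [5, 0, 0, 0, 0, 0], [5, 0, 0, 0, 0, 0], [5, 0, 0, 0, 0, 0], [5, 0, 0, 0, 0, 0], [5, 0, 0, 0, 0, 0], [5, 0, 0, 0, 0, 0], [5, 0, 0, 0, 0, 0], [5, 0, 0, 0, 0, 0]]]}}

```text
time_s: 6.83
ee_pos: [0.5402, -0.0899, 0.0025]
tcp_rot: [0.495, -0.495, -0.505, 0.505]
force: [0.2, -2.0, 1.6]
opening: 0.0852
```

Run:
```python
from h import *
from station import arm
c=arm.capture("scene"); f=cv2.resize(c["frame"][180:400,180:440],None,fx=3,fy=2.7)
cv2.imwrite("pics/scene4.png",f[:,:,::-1]); print(arm.state()["ee_pos"],arm.state()["force"])
```

```text
[ 0.54012261 -0.08902793  0.00240127] [-0.42280762  0.82684579 -0.56849586]
```

View pics/scene4.png

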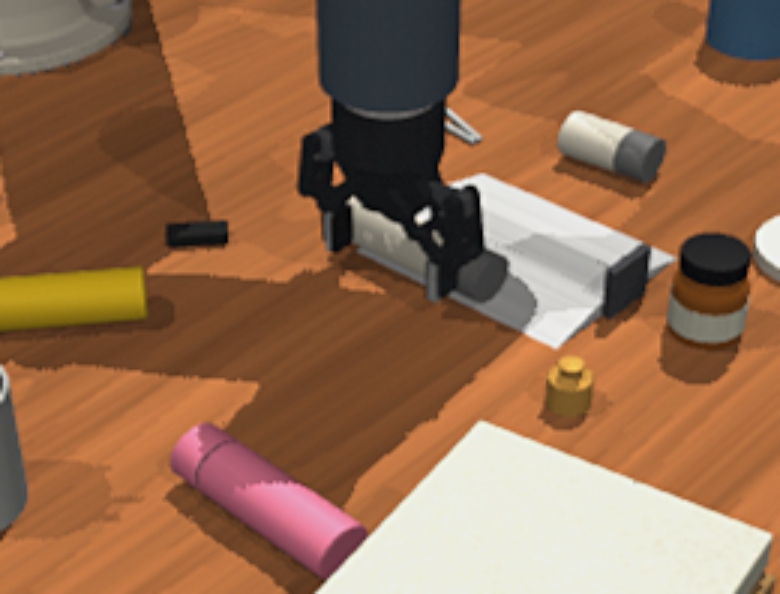

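The tube is on the ramp with its cap at crop (490,275). I continue to the lip.

>>> {"fn": "carry_out", "kwargs": {"deltas": [[[5, 0, 0, 0, 0, 0], [5, 0, 0, 0, 0, 0], [5, 0, 0, 0, 0, 0], [5, 0, 0, 0, 0, 0], [5, 0, 0, 0, 0, 0], [4, 0, 0, 0, 0, 0], [4, 0, 0, 0, 0, 0], [4, 0, 0, 0, 0, 0], [4, 0, 0, 0, 0, 0], [4, 0, 0, 0, 0, 0], [4, 0, 0, 0, 0, 0]]]}}

```text
time_s: 7.8
ee_pos: [0.5388, -0.0404, 0.002]
tcp_rot: [-0.495, 0.495, 0.505, -0.505]
force: [0.7, 0.1, -0.1]
opening: 0.0854
```

Run:
```python
from h import *
from station import arm
c=arm.capture("scene"); f=cv2.resize(c["frame"][180:400,180:440],None,fx=3,fy=2.7)
cv2.imwrite("pics/scene5.png",f[:,:,::-1]); print(arm.state()["ee_pos"],arm.state()["force"])
```

```text
[ 0.5388071  -0.0399139   0.00204351] [-0.0223357   1.84501386  0.28426205]
```

View pics/scene5.png

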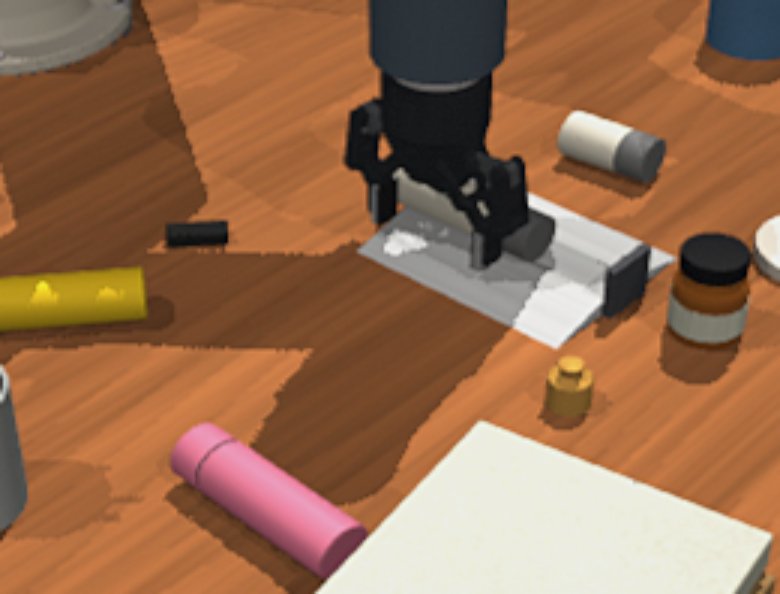

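The tube looks to be at or in the V, with its cap at crop (530,235). I hold briefly and measure before retreating.

>>> {"fn": "carry_out", "kwargs": {"deltas": [[[0, 0, 0, 0, 0, 0], [0, 0, 0, 0, 0, 0], [0, 0, 0, 0, 0, 0]]]}}

```text
time_s: 8.1
ee_pos: [0.5389, -0.0411, 0.0022]
tcp_rot: [0.495, -0.495, -0.505, 0.505]
force: [0.0, -0.8, 0.1]
opening: 0.0852
```

Run:
```python
from cyl import *
from station import arm
c=arm.capture("scene"); print(fit(c,(.5,-.026),(.66,.045),.025)); print(arm.state()["ee_pos"])
c=arm.capture("wrist"); W=cloud(c)
k=(W[...,0]>.52)&(W[...,0]<.56)&(W[...,1]>-.05)&(W[...,1]<.04)&(W[...,2]>.03)&(W[...,2]<.06); print(k.sum(),W[k].min(0),W[k].max(0))
```

```text
{'n': 349, 'y': np.float64(0.0025), 'yaw': np.float64(-0.0039), 'z': np.float64(0.0297), 'pitch': np.float64(-0.0519), 'endx': array([0.5005, 0.6069])}
[ 0.53894577 -0.04117121  0.00222577]
3293 [ 0.52003092 -0.01854554  0.03000099] [ 0.5599962  -0.01149431  0.04074584]
```

The tube is in the V: axis y ≈ 0.0025, front end x ≈ 0.607 and rear ≈ 0.477. The fingers are clear by about 12 mm. I back off, rise, shut the fingers and go behind its rear end.

>>> {"fn": "carry_out", "kwargs": {"deltas": [[[-10, 0, 0, 0, 0, 0], [-10, -10, 0, 0, 0, 0], [0, -30, 0, 0, 0, 0], [0, -30, 0, 0, 0, 0], [0, -30, 0, 0, 0, 0], [0, -10, 0, 0, 0, 0], [0, 0, 0, 0, 0, 0]]]}}

```text
time_s: 8.78
ee_pos: [0.5415, -0.0616, 0.1158]
tcp_rot: [-0.493, 0.497, 0.507, -0.503]
force: [-0.1, 0.3, 0.5]
opening: 0.0853
```

>>> {"fn": "carry_out", "kwargs": {"deltas": [[[5, 0, 10, 0, 0, 0], [10, 0, 20, 0, 0, 0], [10, 0, 20, 0, 0, 0], [10, 0, 20, 0, 0, 0], [10, 0, 15, 0, 0, 0], [10, 0, 10, 0, 0, 0], [10, 0, 5, 0, 0, 0], [0, 0, 0, 0, 0, 0], [0, 0, 0, 0, 0, 0]]], "hand": 1}}

```text
time_s: 9.53
ee_pos: [0.4376, 0.0017, 0.1117]
tcp_rot: [0.495, -0.494, -0.505, 0.506]
force: [-0.8, -0.9, -0.2]
opening: 0.0003
```

Run:
```python
from go import *
plan([.44,.002,.019],.0125)
from cyl import *
for n in ("scene","top"):
    c=arm.capture(n); print(n,fit(c,(.43,-.03),(.66,.035),.025)); cv2.imwrite(f"pics/{n}6.png",(c["frame"][180:400,180:440] if n=="scene" else c["frame"][90:270,210:480])[:,:,::-1].repeat(2,0).repeat(2,1))
    P=cloud(c); print("short",fit(c,(.47,.11),(.63,.2)))
```

```text
sg 1 rotvec [-4.0000e-04 -3.1328e+00  1.6000e-03] q6 -0.34
  after turn, shift in target axes mm [-0.2 92.7  2.4]
sg -1 rotvec [-0.001   0.0088 -0.0002] q6 -0.34
  after turn, shift in target axes mm [ 0.2 92.7 -2.4]
now: tcp [0.4376 0.0017 0.1117] t 9.53 F [-0.83 -0.94 -0.25] open 0.0003
tool axes cols
 [[-2.130e-02 -1.000e-03 -9.998e-01]
 [ 9.998e-01 -3.000e-04 -2.130e-02]
 [-2.000e-04 -1.000e+00  1.000e-03]]
scene {'n': 926, 'y': np.float64(0.0027), 'yaw': np.float64(0.0037), 'z': np.float64(0.0289), 'pitch': np.float64(-0.0065), 'endx': array([0.4783, 0.6066])}
short {'n': 535, 'y': np.float64(0.1495), 'yaw': np.float64(0.1032), 'z': np.float64(0.0226), 'pitch': np.float64(-0.0041), 'endx': array([0.521 , 0.5953])}
  return _methods._mean(a, axis=axis, dtype=dtype,
  ret = ret.dtype.type(ret / rcount)
Traceback (most recent call last):
  File "cyl.py", line 8, in fit
    s=least_squares(res,[np.median(P[:,1]),0,.025,0],loss="soft_l1",f_scale=.002); d=np.array([1,s.x[1],s.x[3]]);d/=np.linalg.norm(d)
ValueError: Initial guess is outside of provided bounds
```

View pics/scene6.png

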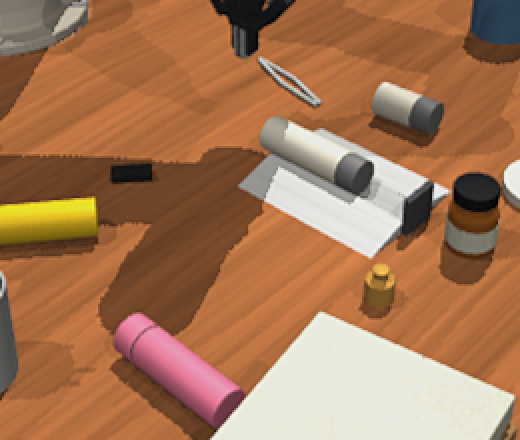

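The scene view shows the tube lying level in the V (cap at crop (357,172), stop at (418,207)). The top view is blocked by the gripper. I go down behind the rear end.

>>> {"fn": "carry_out", "kwargs": {"deltas": [[[0, 10, 0, 0, 0.009, 0], [0, 20, 0, 0, 0, 0], [0, 20, 0, 0, 0, 0], [0, 20, 0, 0, 0, 0], [0, 15, 0, 0, 0, 0], [0, 8, 0, 0, 0, 0], [0, 0, 0, 0, 0, 0]]]}}

```text
time_s: 10.22
ee_pos: [0.437, 0.001, 0.0175]
tcp_rot: [0.498, -0.497, -0.501, 0.504]
force: [-0.4, 0.3, 0.1]
opening: 0.0001
```

>>> {"fn": "carry_out", "kwargs": {"deltas": [[[0, 0, -4, 0, 0, 0], [0, 0, -4, 0, 0, 0], [0, 0, -4, 0, 0, 0], [0, 0, -3, 0, 0, 0], [0, 0, -3, 0, 0, 0], [0, 0, -3, 0, 0, 0], [0, 0, -3, 0, 0, 0], [0, 0, -3, 0, 0, 0], [0, 0, -3, 0, 0, 0], [0, 0, -3, 0, 0, 0]]]}}

```text
time_s: 11.05
ee_pos: [0.4712, 0.0022, 0.0192]
tcp_rot: [0.497, -0.497, -0.503, 0.503]
force: [-1.7, 0.5, 1.0]
opening: 0.0
```

Run:
```python
from cyl import *
from station import arm
c=arm.capture("scene"); print(fit(c,(.46,-.03),(.66,.035),.025)); s=arm.state(); print(s["ee_pos"],s["force"])
cv2.imwrite("pics/scene7.png",c["frame"][180:400,180:440][:,:,::-1].repeat(2,0).repeat(2,1))
```

```text
{'n': 1023, 'y': np.float64(0.0031), 'yaw': np.float64(-0.0152), 'z': np.float64(0.0293), 'pitch': np.float64(-0.0265), 'endx': array([0.4652, 0.616 ])}
[0.47184214 0.0022442  0.01930266] [1.56721426 0.0295658  0.2710306 ]
```

View pics/scene7.png

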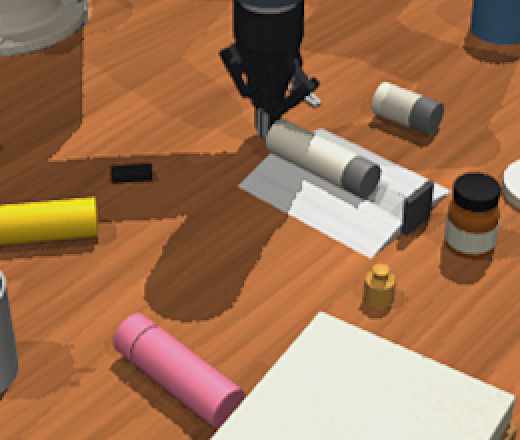

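The fingers push the rear end at crop (268,130), and the cap has advanced about 9 mm to x ≈ 0.616. About 57 mm is left.

>>> {"fn": "carry_out", "kwargs": {"deltas": [[[0, 0, -4, 0, 0, 0], [0, 0, -4, 0, 0, 0], [0, 0, -4, 0, 0, 0], [0, 0, -4, 0, 0, 0], [0, 0, -4, 0, 0, 0], [0, 0, -4, 0, 0, 0], [0, 0, -4, 0, 0, 0], [0, 0, -4, 0, 0, 0], [0, 0, -4, 0, 0, 0], [0, 0, -4, 0, 0, 0], [0, 0, -4, 0, 0, 0], [0, 0, -2, 0, 0, 0]]]}}

```text
time_s: 12.1
ee_pos: [0.5177, 0.0028, 0.0193]
tcp_rot: [-0.497, 0.497, 0.503, -0.503]
force: [-0.5, -0.3, 0.3]
opening: 0.0
```

Run:
```python
from cyl import *
from station import arm
c=arm.capture("scene"); print(fit(c,(.55,-.03),(.667,.035),.025)); s=arm.state(); print(s["ee_pos"],s["force"])
cv2.imwrite("pics/scene8.png",cv2.resize(c["frame"][200:330,300:440],None,fx=5,fy=4.5,interpolation=cv2.INTER_CUBIC)[:,:,::-1])
```

```text
{'n': 864, 'y': np.float64(0.0028), 'yaw': np.float64(0.0098), 'z': np.float64(0.0297), 'pitch': np.float64(-0.0152), 'endx': array([0.5507, 0.6625])}
[0.5179207  0.00281115 0.01930599] [ 0.65415003  0.49352757 -0.45086641]
```

View pics/scene8.png

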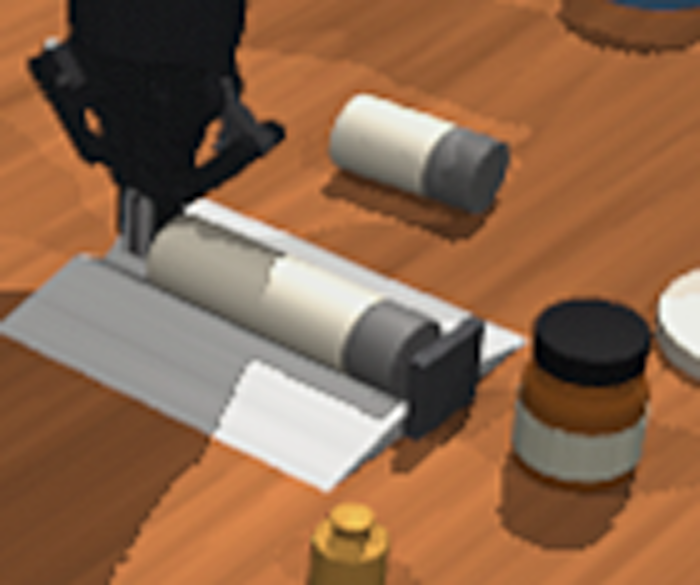

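The cap is close to the stop (crop (400,350), plate at (450,380)), with roughly 10 mm left. I creep on until the force rises.

>>> {"fn": "carry_out", "kwargs": {"deltas": [[[0, 0, -1, 0, 0, 0], [0, 0, -1, 0, 0, 0], [0, 0, -1, 0, 0, 0], [0, 0, -1, 0, 0, 0], [0, 0, -1, 0, 0, 0], [0, 0, -1, 0, 0, 0], [0, 0, -1, 0, 0, 0]]]}}

```text
time_s: 12.73
ee_pos: [0.5241, 0.0028, 0.0193]
tcp_rot: [0.497, -0.497, -0.503, 0.503]
force: [-1.2, 0.2, 0.0]
opening: -0.0004
```

>>> {"fn": "carry_out", "kwargs": {"deltas": [[[0, 0, -0.5, 0, 0, 0], [0, 0, -0.5, 0, 0, 0]]]}}

```text
time_s: 12.9
ee_pos: [0.5251, 0.0029, 0.0193]
tcp_rot: [0.497, -0.497, -0.503, 0.503]
force: [-1.1, 0.5, 1.5]
opening: -0.0001
```

>>> {"fn": "carry_out", "kwargs": {"deltas": [[[0, 0, -0.5, 0, 0, 0], [0, 0, -0.5, 0, 0, 0]]]}}

```text
time_s: 13.07
ee_pos: [0.5261, 0.0029, 0.0193]
tcp_rot: [0.497, -0.497, -0.503, 0.503]
force: [-1.6, -0.1, 0.2]
opening: -0.0001
```

>>> {"fn": "carry_out", "kwargs": {"deltas": [[[0, 0, -0.5, 0, 0, 0], [0, 0, -0.5, 0, 0, 0]]]}}

```text
time_s: 13.23
ee_pos: [0.5271, 0.0029, 0.0193]
tcp_rot: [0.497, -0.497, -0.503, 0.503]
force: [-1.0, 0.6, 0.3]
opening: -0.0
```

>>> {"fn": "carry_out", "kwargs": {"deltas": [[[0, 0, -0.5, 0, 0, 0], [0, 0, -0.5, 0, 0, 0]]]}}

```text
time_s: 13.4
ee_pos: [0.5278, 0.0029, 0.0192]
tcp_rot: [0.497, -0.497, -0.503, 0.503]
force: [-3.0, 0.0, 1.8]
opening: -0.0002
```

>>> {"fn": "carry_out", "kwargs": {"deltas": [[[0, 0, -0.5, 0, 0, 0], [0, 0, 0, 0, 0, 0]]]}}

```text
time_s: 13.57
ee_pos: [0.5278, 0.0028, 0.0191]
tcp_rot: [0.498, -0.497, -0.502, 0.503]
force: [-4.7, 0.5, 1.7]
opening: 0.0001
```

Run:
```python
from h import *
from station import arm
c=arm.capture("scene"); s=arm.state(); print(s["ee_pos"],s["force"])
cv2.imwrite("pics/scene9.png",cv2.resize(c["frame"][200:330,300:440],None,fx=5,fy=4.5,interpolation=cv2.INTER_CUBIC)[:,:,::-1])
```

```text
[0.52785825 0.00282526 0.01915043] [-5.77135218  0.4705179   3.6645354 ]
```

View pics/scene9.png

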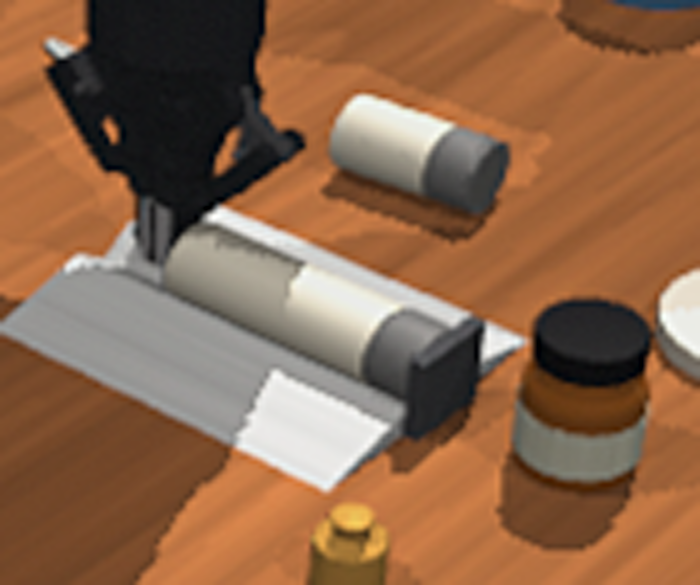

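The tube has stalled against the stop (cap at crop (410,350), plate at (450,375)). The force is about 5 N and the TCP has stopped advancing. I back off along -x, rise, move aside and take a final look.

>>> {"fn": "carry_out", "kwargs": {"deltas": [[[0, 0, 1, 0, 0, 0], [0, 0, 5, 0, 0, 0], [0, 0, 15, 0, 0, 0], [0, 0, 15, 0, 0, 0], [0, 0, 15, 0, 0, 0], [0, -15, 10, 0, 0, 0], [0, -30, 5, 0, 0, 0], [0, -35, 0, 0, 0, 0], [0, -35, 0, 0, 0, 0], [0, -35, 0, 0, 0, 0], [0, -20, 0, 0, 0, 0], [0, 0, 0, 0, 0, 0]]]}}

```text
time_s: 14.62
ee_pos: [0.4658, 0.0025, 0.1948]
tcp_rot: [-0.495, 0.499, 0.506, -0.5]
force: [0.4, 0.0, -0.6]
opening: -0.0003
```

>>> {"fn": "carry_out", "kwargs": {"deltas": [[[-30, 0, 0, 0, 0, 0], [-30, 0, 0, 0, 0, 0], [-30, 0, 0, 0, 0, 0], [-30, 0, 0, 0, 0, 0], [-30, 0, 0, 0, 0, 0], [-30, 0, 0, 0, 0, 0], [-30, 0, 0, 0, 0, 0], [-15, 0, 0, 0, 0, 0], [0, 0, 0, 0, 0, 0]]]}}

```text
time_s: 15.37
ee_pos: [0.465, -0.2255, 0.1885]
tcp_rot: [0.498, -0.498, -0.502, 0.502]
force: [-0.4, 1.0, 0.0]
opening: 0.0002
```

Run:
```python
from cyl import *
from station import arm
for n in ("scene","top"):
    c=arm.capture(n); print(n,fit(c,(.50,-.03),(.68 if n=="scene" else .67,.035),.025)); print(" short",fit(c,(.47,.11),(.63,.2)))
    cv2.imwrite(f"pics/{n}10.png",cv2.resize(c["frame"][200:330,300:440] if n=="scene" else c["frame"][100:270,210:420],None,fx=3.5,fy=3.5,interpolation=cv2.INTER_CUBIC)[:,:,::-1])
s=arm.state(); print(s["time_s"],s["ee_pos"],s["force"])
```

```text
scene {'n': 1057, 'y': np.float64(0.003), 'yaw': np.float64(0.0055), 'z': np.float64(0.0291), 'pitch': np.float64(-0.0018), 'endx': array([0.5429, 0.6798])}
 short {'n': 541, 'y': np.float64(0.1495), 'yaw': np.float64(0.0885), 'z': np.float64(0.0227), 'pitch': np.float64(-0.0116), 'endx': array([0.5198, 0.5952])}
top {'n': 1142, 'y': np.float64(0.0046), 'yaw': np.float64(0.0097), 'z': np.float64(0.024), 'pitch': np.float64(0.0025), 'endx': array([0.5388, 0.6699])}
 short {'n': 658, 'y': np.float64(0.1511), 'yaw': np.float64(0.112), 'z': np.float64(0.0179), 'pitch': np.float64(0.0056), 'endx': array([0.5165, 0.5902])}
15.4667 [ 0.46504921 -0.22311929  0.18871977] [0.14066142 0.45366284 0.60093071]
```

View pics/top10.png

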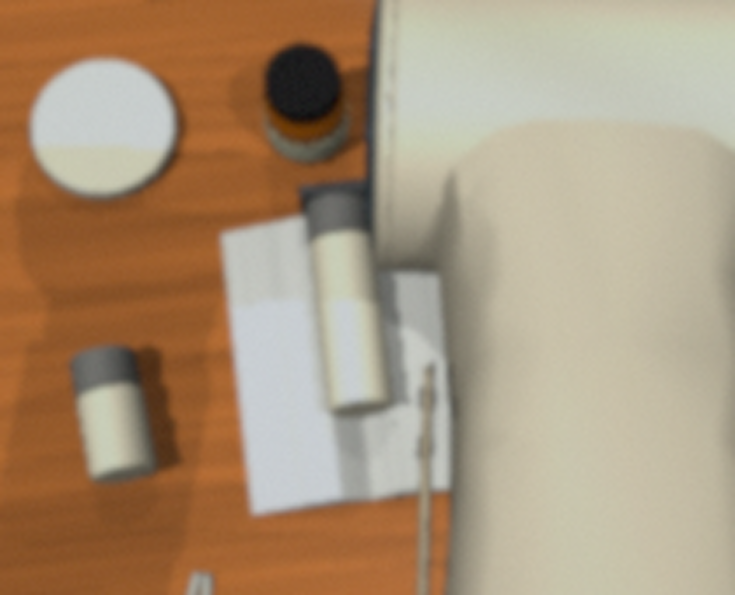

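View pics/scene10.png

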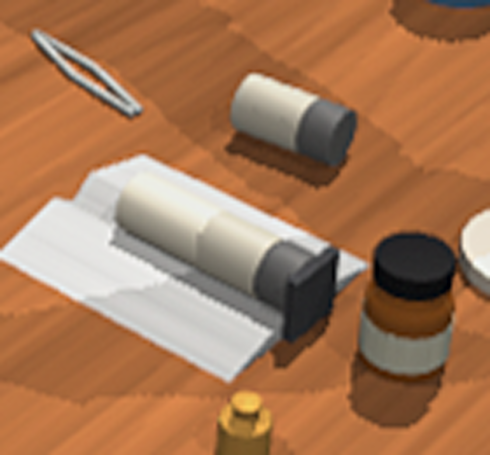

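In both views the cap touches the stop (top crop (335,195), scene crop (295,275)), and the short tube, jar and weight have not moved. I hand the job in.

```bash
python3 -c "
from station import arm
print(arm.job_done())"
```

```text
the job is handed in; nothing more can be done
None
```

The long tube is lying in the V against the stop. I handed the job in at about 15.5 s of the 56 s allowed; the hand-in gave no verdict.

- **Method:** I rolled the tube up the ramp and into the V with the open fingertips at its side. Then I pushed its rear end with the shut fingers until it stalled at the stop, at 5–6 N. After that I backed the arm clear.
- **Last checks on the long tube:**
  - Both views put its axis within about 2 mm of the groove line, within 0.01 rad of the rest's direction, and level.
  - Its rear end is at x ≈ 0.541, which puts its front within about 1 mm of the measured stop face.
- **Last checks on the rest of the scene:** The short tube stayed within about 1 mm of its starting place. The jar, dish, weight and forceps look unmoved. I did not check the eraser, pen pot or mug in the last pictures.
- **What disagreed:** The two cameras differ by about 4–5 mm in x and in height: axis height reads 24 mm from the top and 29 mm from the scene view, against 26.4 expected. I averaged them and relied on the force stall for contact with the stop.
- **Not measured directly:** I could not see the roll angle on the plain tube. I took it as rolling because it coasted a few mm ahead of the fingers whenever they stopped.

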